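Close up the bench fume filter after a cartridge change

ROBOT

A 6-joint arm with a two-finger parallel gripper is mounted at the origin on a cart in front of the work surface, level with it; the furniture and walls round the work are solid. World frame = base frame: x ahead of the robot, y to its left, z up, the work surface at z = 0. Lengths are in mm, angles in rad, forces in N, time in s.
With the tool pointing down it reaches from about 325 to 775 mm from the base axis. Payload 5.5 kg.
Tool frame: the origin (TCP) lies at the very end of the fingers, on their centre line; the grasp point (between the pads) lies 19 mm behind it (r.grip_depth is the distance from the TCP to the grasp point, in mm); z points along the fingers, y is the line along which they close (so a half turn about z gives the same grasp; the last joint's range is limited). The gripper opens to 85 mm and grips with 20 to 120 N. Pads are 22 mm wide; open, the fingers measure 114 mm over their backs; the gripper's body (76 mm by 85 mm) begins 54 mm behind the grasp point. The pads swing forward as they close: fully open they stand 13 mm farther back than shut.
Start: joints at [-1.315, 0.091, 1.231, -0, 1.82, -0.057], TCP at [184.634, -570.9, 231.275] pointing down, gripper open.
Joint ranges: [-2.87, 2.87], [-0.86, 2.18], [0.17, 2.46], [-1.51, 4.65], [0.06, 2.69], [-2.65, 2.65]. Speed limits (rad/s): [2.57, 2.57, 3.01, 3.14, 3.14, 3.14].

INTERFACE

Orientations are given as [roll, pitch, yaw] about the fixed x, y, z axes, in that order (R = Rz(yaw) Ry(pitch) Rx(roll)).
In Python, from plant import readout, viewer, order, r gives the robot as it stands.
- The arm moves only by the tool send_rows, never from a script. Its argument "increments" is a list that holds one entry, the list of rows, each a list of 7 numbers: the shift along the tool's x, y, z scaled (see below), then the turn, a rotation vector about the tool's x, y, z scaled (see below), then the closure, from -1 (fully open) to 1 (shut). A call has 1 to 10 rows; each row shifts and turns the commanded pose from where the row before left it, along the tool's axes as they then stand; what a row does not reach is not made up. The controller multiplies each number of a shift by 0.3 m and each number of a turn by 90 degrees. A row lasts 1/8 s, in which the tool goes at most 62.5 mm and 10.7 degrees, less where a joint would pass 70% of its speed; a pose out of reach is approached as far as the arm can. A call with a number of a shift or a turn outside -1 to 1 is refused whole. A call with a gripper value outside its range is refused whole. The fingers move at their own pace and stop on an object; "force" is the grip in N (left out, the last holds). Time passes only in rows, so rows that do not move let the fingers close. It gives the time, the measured TCP pose, the force, the opening and the grip force at its end, in the units of the state.
- readout.read_state(): the state, without advancing time (a new reading comes with each control period).
- viewer.capture(name): name is "side" or "top" or "wrist"; returns a dict with "frame" (400x640x3 uint8, blue, green, red), "camera_matrix" (3x3 intrinsics, pixels), "D" ([k1, k2, p1, p2, k3] as OpenCV has them; the pictures are not rectified), "world_to_cam" (4x4, takes a point from world to camera coordinates). Camera axes: x right, y up, looking along -z (the intrinsics and any distortion apply to the point x, -y, -z); pixel columns grow to the right and rows downward; lengths in mm; the calibration is good to about 2 mm. A picture is of the moment at which its call begins. There is no depth.
- order.finish_job(): hands the job in; it is judged then, once.
The state is a dict: "time": time; "joint_positions": joint angles; "joint_velocities": joint speeds; "joint_efforts": joint torques, N m; "ee_pos": TCP position; "eef_rot": TCP orientation; "wrist_force": force on the tool from outside, world axes, zero at the start; "moment": the same for the moment, N m; "opening": finger opening in mm; "grip_force": force on a finger pad.
Only numpy, scipy, OpenCV 4.12 (cv2) and the standard library are available. Lean on these libraries where they do the work, as an engineer would, in place of code of your own. Each camera call takes 0.05 s, during which the arm holds its last target. There are 200 camera calls.

TASK

The new white cartridge in the bench fume filter has only been dropped in. Pushing with the fingertips only and lifting nothing, press the cartridge fully down into its bay while the cover is still open, then push the cover over and down onto its gasket, and finally set a fingertip in the slot of the orange quarter-turn lock and turn it clockwise to its stop so that the cover is locked down. Leave the other things on the desk where they stand.

Things in the scene. Friction and masses are not known exactly. Their poses are not given: they have to be found in the camera images.
- filter_unit: Bench fume filter, a light grey box fixed to the desk, 200 (x) x 250 (y) x 100 mm high. Origin: centre of its underside on the desk, z up; its louvred front with the switches faces its own -x. The cover's hinge runs along its x, above its left (+y) edge; the cover's free edge and lock keeper are at the right (-y). In the open bay, the left half holds the cartridge.
- cartridge_top (a point): Centre of the flat top of the white pleated cartridge (140 along the unit's x, 74 across, 44 mm high; a solid flat surface to press anywhere). It slides only straight up and down and stays where it is left; about 6 N moves it down. When fully home this point is 94 mm above the desk, 6 mm under the unit's 100 mm top.
- cartridge (a joint): Height of the cartridge above fully home, m: 0 = home, starts 0.012 to 0.022.
- cover (a joint): Angle of the cover about its hinge, rad: 0 = flat, drawn fully down; about 0.03 = lying on the relaxed gasket; 1.57 = upright; starts 1.85 to 2.0 (open, leaning outwards to the left, free edge up to 315 mm above the desk; stop at 2.05). The hinge is stiff: the cover stays where it is left; 3 to 4 N on its outer face at the free edge moves it.
- cover_hinge (a point): Point on the cover's hinge axis at the middle of the cover, 106 mm above the desk. Turns with the cover: its -y points from the hinge to the free edge, its x along the hinge, its z out of the cover's outer face (up when shut).
- cover_edge (a point): Point on the cover's outer face, mid of the flat strip along its free edge, 200 mm from the hinge axis and 5 mm out along the cover's z. The cover plate is 172 mm wide, runs from 7 to 217 mm from the hinge and is 10 mm thick; the strip free of the lock's ring runs from 185 to 217 mm. Same axes as cover_hinge.
- lock_slot (a point): Centre of the slot floor of the lock, on the lock's axis, 128 mm from the hinge. The orange rotor (91 mm across) sits in a black ring (112 mm across, 18 mm high) on the cover's outer face. Its slot is 36 mm wide, 91 long, 13.5 deep, open upward, closed at both ends by the ring. x runs along the slot towards its white line (pawl side), z along the axis out of the cover.
- lock (a joint): Turn of the lock, rad, clockwise seen from above: 0 = open (slot along the unit's x, white line to the back), 1.57 = stop, locked (line to the free edge). Starts 0 to 0.3, stays where left. From about 0.6 on its pawl runs under a ramp and draws the shut cover down; takes 0.15 to 0.2 N m (6 to 8 N at 25 mm from the axis). If turned while the cover is open, it stops the cover from closing.
- vial_red: Glass vial with a red cap, 22 mm across, 58 mm high, loose to the right of the unit; origin at the centre of its underside.
- vial_white: Glass vial with a white cap, 22 mm across, 58 mm high, loose to the right of the unit; origin at the centre of its underside.
- beaker: Small beaker with pink liquid, 52 mm across, 64 mm high, loose; origin at the centre of its underside.
- marker: White marker pen, 136 mm long, 16 mm thick, lying loose; origin under its middle.
- tape: Roll of masking tape, 85 mm across, 19 mm high, loose on the left of the unit; origin at the centre of its underside.
- timer: Digital bench timer, 65 x 65 x 19 mm, loose to the front right of the unit; origin at the centre of its underside.
- old_cartridge: The used cartridge, dirty grey, 140 x 74 x 44 mm, loose on the desk at the right; not part of the job. Origin at the centre of its underside.

How it is judged (in metres and radians):
On the way, in this order (a step that is already met when the one before it is completed fails the run):
1. the cartridge is fully home while the cover is still open and the lock is not turned (value of joint cartridge below 0.003 m and value of joint cover above 1 rad and value of joint lock below 0.6 rad), for 0.2 s.
2. the cover lies shut on its gasket, the lock not yet turned (value of joint cover below 0.05 rad and value of joint lock below 0.8 rad), for 0.2 s.
3. the lock is turned to its stop and the cover is drawn down (value of joint lock above 1.4 rad and value of joint cover below 0.014 rad), for 0.2 s.
At the end, for the whole second after the job is handed in: The cartridge is within 3 mm of fully home, the lock is at its stop (within 0.17 rad of the quarter turn), the cover is held drawn down within 0.014 rad of flat, and none of the loose things has moved more than 20 mm (all of step 3 and value of joint cartridge below 0.003 m and distance of each of vial_red, vial_white, beaker, marker, tape, timer, old_cartridge from where it was at the start of the episode below 0.02 m); the robot touches nothing.
It fails at once if the cartridge is pulled up out of the bay (value of joint cartridge above 0.028 m).
It fails at once if a loose thing on the desk is knocked, lifted or carried (more than 20 mm) (distance of any of vial_red, vial_white, beaker, marker, tape, timer, old_cartridge from where it was at the start of the episode above 0.02 m).
It also fails if it takes over 72 s, if anything falls off the work surface, if the arm or the gripper's body presses on something with over 40 N, if the wrist force passes 120 N, or if a joint passes its speed limit or range.

## Working session

There is one attempt and no reset: what is moved stays moved. The work goes in short steps, Python scripts to look and compute and a tool call to move; the robot and the scene stay as the last step left them, time stands still between calls to the robot, and variables do not carry over. Pictures are saved under pics/ and viewed, at most 10 in all, crops included, and the job is handed in when it is done.

Besides the shell and the picture viewer there is one more tool, called after ">>>" as name(argument=value, ...) on one line, values as JSON. send_rows: Moves the arm, as the interface text tells. Its arguments: {"type":"object","properties":{"increments":{"type":"array"},"force":{"type":"number"}},"required":["increments"]}

```bash
mkdir -p pics; cat > h.py <<'E'
import numpy as np, cv2
from plant import readout, viewer, order, r
def cap(n,f):
    c=viewer.capture(n); cv2.imwrite('pics/'+f,c['frame']); np.savez('pics/'+f+'.npz',K=c['camera_matrix'],D=c['D'],T=c['world_to_cam']); return c
def ray(f,u,v):
    z=np.load('pics/'+f+'.npz'); p=cv2.undistortPoints(np.array([[[u,v]]],float),z['K'],z['D'])[0,0]
    T=z['T']; R=T[:3,:3]; o=-R.T@T[:3,3]; d=R.T@np.array([p[0],-p[1],-1]); return o,d
def at(f,u,v,h):
    o,d=ray(f,u,v); return o+d*(h-o[2])/d[2]
def proj(f,P):
    z=np.load('pics/'+f+'.npz');T=z['T'];q=(T[:3,:3]@np.atleast_2d(P).T).T+T[:3,3]
    return cv2.projectPoints(q*[1,-1,-1],np.zeros(3),np.zeros(3),z['K'],z['D'])[0][:,0]
E
python3 - <<'E'
from h import *
for n in('top','side'):
    c=cap(n,n+'0.png'); T=c['world_to_cam']; print(n,(-T[:3,:3].T@T[:3,3]).round(),c['camera_matrix'][0,0])
s=readout.read_state();print(s['time'],s['ee_pos'],s['eef_rot'])
E
```

```text
top [ 280.  -96. 1228.] 472.57256952072953
side [   40. -1053.   509.] 454.6318870495679
0.1 [ 184.57478906 -570.62185765  230.21664703] [-3.13974969e+00 -1.41634443e-04  3.12816340e-01]
```

View pics/top0.png

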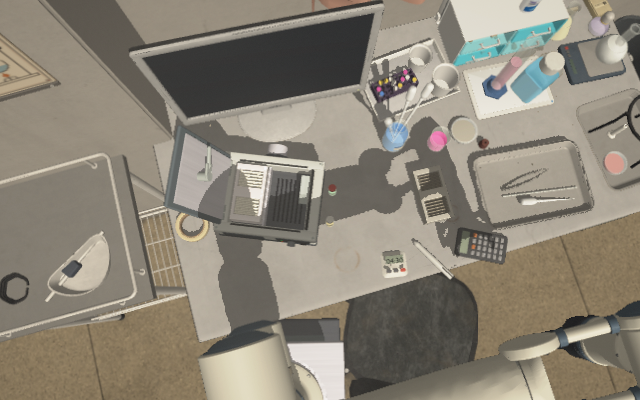

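View pics/side0.png

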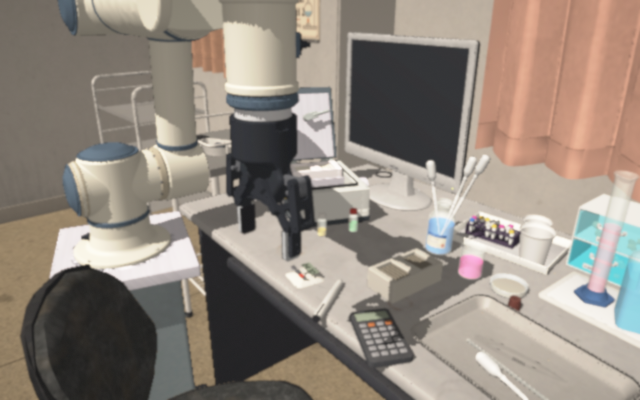

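The top view shows the unit around px (275,200), the open cover leaning left at (200,170), the white cartridge at (250,193), vials at (332,188) and (330,221), and the monitor just behind the unit. The side view is partly blocked by the arm. I'll enlarge the unit.

```bash
python3 - <<'E'
from h import *
a=cv2.imread('pics/top0.png')[110:260,150:350]
cv2.imwrite('pics/crop0.png',cv2.resize(a,None,fx=4,fy=4,interpolation=cv2.INTER_CUBIC))
E
```

```text
(no output)
```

View pics/crop0.png

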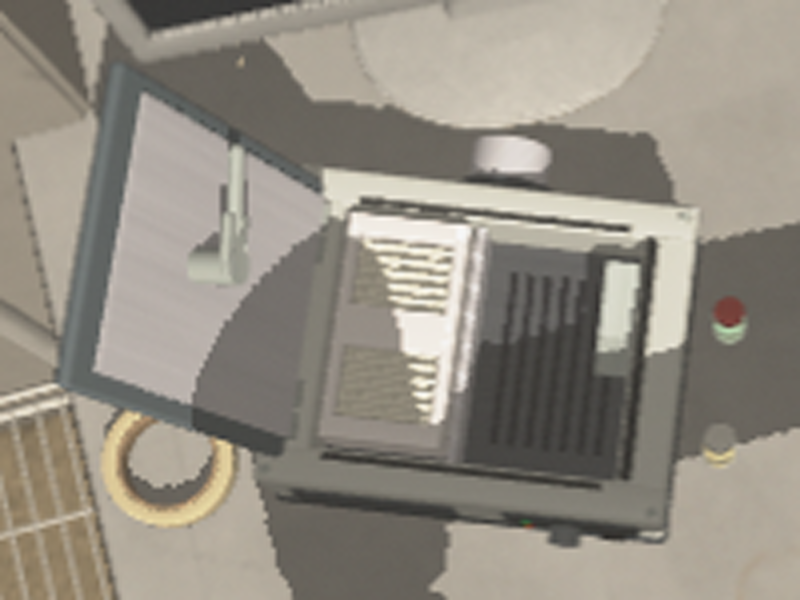

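The crop gives the unit's top corners at (698,208), (663,540), (258,482) and (322,170), the cartridge at (350,208), (468,222), (440,458) and (318,445), and the cover's free edge from (118,65) to (62,385).

```bash
python3 - <<'E'
from h import *
from scipy.optimize import least_squares
f='top0.png'
g=lambda p:(p[0]/4+149.6,p[1]/4+109.6)
for n,h,ps in(('unit',100,[(698,208),(663,540),(258,482),(322,170)]),('cart',110,[(350,208),(468,222),(440,458),(318,445)]),('vials',58,[(729,312),(720,440)]),('tape',19,[(168,468)])):
    for p in ps: print(n,at(f,*g(p),h).round(1)[:2])
# fit unit + cover angle
obs=np.array([g(p) for p in[(698,208),(663,540),(258,482),(322,170),(118,65),(62,385)]])
loc=[(100,-125,100),(-100,-125,100),(-100,125,100),(100,125,100)]
def pts(q,hy=125):
    x,y,yaw,th=q; c,s=np.cos(yaw),np.sin(yaw)
    L=list(loc)
    for sx in(86,-86):
        Y=hy-217*np.cos(th)-5*np.sin(th)*0; Z=106+217*np.sin(th)
        L.append((sx,Y,Z))
    L=np.array(L,float); return np.c_[x+c*L[:,0]-s*L[:,1],y+s*L[:,0]+c*L[:,1],L[:,2]]
for hy in(105,115,125):
    F=lambda q:(proj(f,pts(q,hy))-obs).ravel()
    s=least_squares(F,[480,0,-.1,1.9],loss='soft_l1'); print(hy,s.x,s.fun.reshape(-1,2).round(1).tolist())
E
```

```text
unit [ 588.8 -118.7]
unit [384.4 -94. ]
unit [423.  148.7]
unit [616.8 113.6]
cart [589.4  94.1]
cart [579.4  21.9]
cart [434.5  38.1]
cart [443.5 111.1]
vials [ 532.  -137.9]
vials [ 450.3 -130.5]
tape [443.3 224.7]
105 [ 5.03678482e+02  1.31306118e+01 -1.38045197e-01  1.92093599e+00] [[2.4, 1.2], [1.2, -1.3], [-0.9, 0.5], [-3.8, -1.1], [0.6, -0.9], [-0.7, 1.4]]
115 [ 5.03519241e+02  1.32851856e+01 -1.36464486e-01  1.86554199e+00] [[2.2, 1.2], [1.2, -1.3], [-0.9, 0.7], [-4.0, -1.0], [0.6, -1.3], [-0.6, 1.4]]
125 [ 5.03418837e+02  1.34120952e+01 -1.35361211e-01  1.81237204e+00] [[2.1, 1.2], [1.2, -1.3], [-0.9, 0.8], [-4.1, -0.9], [0.5, -1.6], [-0.6, 1.4]]
```

```bash
cat >> h.py <<'E'
from scipy.spatial.transform import Rotation as Ro
def plan(P,yaw=None,n=8,rpy=None):
    s=readout.read_state(); p=np.array(s['ee_pos']); R=Ro.from_euler('xyz',s['eef_rot'])
    rpy=rpy or [np.pi,0,yaw]; G=Ro.from_euler('xyz',rpy)
    rv=(R.inv()*G).as_rotvec(); 
    for i in range(n):
        d=R.inv().apply((np.array(P)-p)/n)/300; print((np.r_[d,rv/n/(np.pi/2)]).round(3).tolist()); R=R*Ro.from_rotvec(rv/n)
E
python3 - <<'E'
from h import *
from scipy.optimize import least_squares
f='top0.png'
g=lambda p:(p[0]/4+149.6,p[1]/4+109.6)
obs=np.array([g(p) for p in[(698,208),(663,540),(258,482),(350,208),(468,222),(440,458),(318,445),(118,65),(62,385)]])
def pts(q,hy):
    x,y,yaw,th,cy,cz=q; c,s=np.cos(yaw),np.sin(yaw)
    L=[(100,-125,100),(-100,-125,100),(-100,125,100)]+[(a*70,cy+b*37,cz) for a,b in((1,1),(1,-1),(-1,-1),(-1,1))]+[(a*86,hy-217*np.cos(th),106+217*np.sin(th)) for a in(1,-1)]
    L=np.array(L,float); return np.c_[x+c*L[:,0]-s*L[:,1],y+s*L[:,0]+c*L[:,1],L[:,2]]
for hy in(110,125):
    s=least_squares(lambda q:np.r_[(proj(f,pts(q,hy))-obs).ravel(),(q[5]-111)/5],[500,10,-.12,1.9,50,111],loss='soft_l1'); print(hy,s.x.round(3),s.fun[:-1].reshape(-1,2).round(1).tolist())
plan([514,55,200],1.44,13)
E
```

```text
110 [ 5.04909e+02  1.62320e+01 -1.28000e-01  1.87500e+00  5.00690e+01
  1.12461e+02] [[0.7, 0.2], [0.4, -2.3], [-1.8, 0.6], [-0.0, 1.3], [0.6, 1.1], [-0.1, -1.2], [-0.4, -1.4], [0.2, -0.9], [-0.2, 1.8]]
125 [ 5.04729e+02  1.62920e+01 -1.27000e-01  1.79600e+00  4.99850e+01
  1.12635e+02] [[0.7, 0.2], [0.4, -2.2], [-1.8, 0.7], [-0.0, 1.4], [0.5, 1.1], [-0.1, -1.2], [-0.3, -1.3], [0.2, -1.4], [-0.2, 1.7]]
[0.13, -0.127, 0.008, -0.0, -0.0, -0.055]
[0.14, -0.115, 0.008, -0.0, -0.0, -0.055]
[0.15, -0.102, 0.008, -0.0, -0.0, -0.055]
[0.158, -0.089, 0.008, -0.0, -0.0, -0.055]
[0.165, -0.075, 0.008, -0.0, -0.0, -0.055]
[0.171, -0.06, 0.008, -0.0, -0.0, -0.055]
[0.176, -0.045, 0.008, -0.0, -0.0, -0.055]
[0.179, -0.03, 0.008, -0.0, -0.0, -0.055]
[0.181, -0.014, 0.008, -0.0, -0.0, -0.055]
[0.181, 0.001, 0.008, -0.0, -0.0, -0.055]
[0.18, 0.017, 0.008, -0.0, -0.0, -0.055]
[0.178, 0.033, 0.008, -0.0, -0.0, -0.055]
[0.175, 0.048, 0.008, -0.0, -0.0, -0.055]
```

>>> send_rows(increments=[[[0.13,-0.127,0.008,0,0,-0.055,1],[0.14,-0.115,0.008,0,0,-0.055,1],[0.15,-0.102,0.008,0,0,-0.055,1],[0.158,-0.089,0.008,0,0,-0.055,1],[0.165,-0.075,0.008,0,0,-0.055,1],[0.171,-0.06,0.008,0,0,-0.055,1],[0.176,-0.045,0.008,0,0,-0.055,1],[0.179,-0.03,0.008,0,0,-0.055,1],[0.181,-0.014,0.008,0,0,-0.055,1],[0.181,0,0.008,0,0,-0.055,1]]])

```text
time: 1.35
ee_pos: [439.4, -88.1, 206.9]
eef_rot: [-3.142, 0.0, 1.18]
wrist_force: [0.3, -0.1, 0.9]
opening: -0.0
grip_force: 0.0
```

>>> send_rows(increments=[[[0.18,0.017,0.008,0,0,-0.055,1],[0.178,0.033,0.008,0,0,-0.055,1],[0.175,0.048,0.008,0,0,-0.055,1],[0,0,0,0,0,0,1],[0,0,0,0,0,0,1]]])

```text
time: 1.98
ee_pos: [515.3, 53.9, 199.6]
eef_rot: [-3.14, 0.001, 1.436]
wrist_force: [0.3, 1.0, 0.0]
opening: -0.3
grip_force: 0.0
```

```bash
python3 - <<'E'
from h import *
cap('wrist','w1.png')
plan([514,57,130],1.443,3)
E
```

```text
[0.004, -0.002, 0.078, -0.0, 0.0, -0.002]
[0.004, -0.002, 0.078, -0.0, 0.0, -0.002]
[0.004, -0.002, 0.078, -0.0, 0.0, -0.002]
```

View pics/w1.png

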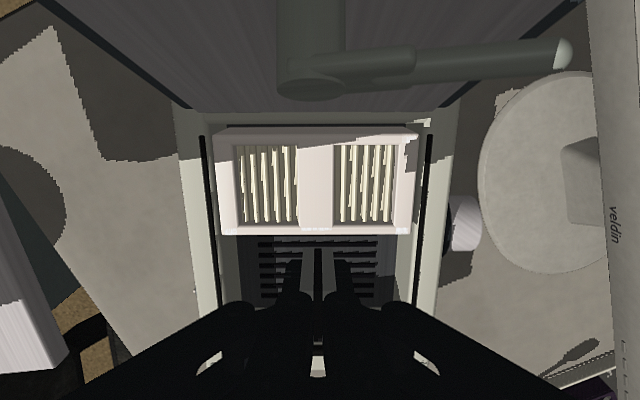

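The wrist view shows the cartridge top at px (222..413, 130..234), and the pawl on the cover's inside at (280..570, 50..95).

```bash
python3 - <<'E'
from h import *
for u,v in((218,130),(413,130),(411,233),(222,234)): print(at('w1.png',u,v,112).round(1))
o,_=ray('w1.png',0,0);print(o.round()); print(proj('w1.png',[[515,54,112],[515.3,53.9,199.6]]))
for u,v in((180,110),(455,110)): print('unit',at('w1.png',u,v,100).round(1))
E
```

```text
[457.5 113.4 112. ]
[585.6  96.  112. ]
[580.6  21.7 112. ]
[443.6  39.4 112. ]
[527. 132. 342.]
[[316.04715169 202.8967    ]
 [315.89997219 263.81424696]]
unit [431.  129.2 100. ]
unit [618.  103.9 100. ]
```

>>> send_rows(increments=[[[0.004,0,0.078,0,0,0,1],[0,0,0.078,0,0,0,1],[0,0,0.078,0,0,0,1],[0,0,0,0,0,0,1]]])

```text
time: 2.52
ee_pos: [514.3, 53.9, 128.1]
eef_rot: [-3.138, 0.001, 1.434]
wrist_force: [0.1, 0.6, -0.5]
opening: -0.1
grip_force: 0.0
```

>>> send_rows(increments=[[[0,0,0.015,0,0,0,1],[0,0,0.015,0,0,0,1],[0,0,0.015,0,0,0,1],[0,0,0.015,0,0,0,1],[0,0,0.015,0,0,0,1],[0,0,0.015,0,0,0,1],[0,0,0.013,0,0,0,1],[0,0,0.01,0,0,0,1],[0,0,0,0,0,0,1]]])

```text
time: 3.65
ee_pos: [515.9, 55.2, 96.6]
eef_rot: [3.141, -0.0, 1.436]
wrist_force: [-1.0, -0.5, 4.2]
opening: 0.3
grip_force: 2.0
```

>>> send_rows(increments=[[[0,0,0.01,0,0,0,1],[0,0,0.01,0,0,0,1],[0,0,0.005,0,0,0,1],[0,0,0,0,0,0,1],[0,0,0,0,0,0,1]]])

```text
time: 4.28
ee_pos: [516.1, 55.2, 93.8]
eef_rot: [3.138, -0.0, 1.436]
wrist_force: [-12.6, -0.7, 25.7]
opening: -0.1
grip_force: 12.9
```

>>> send_rows(increments=[[[0,0,0,0,0,0,1],[0,0,0,0,0,0,1],[0,0,-0.08,0,0,0,1],[0,0,-0.16,0,0,0,1],[0,0,-0.18,0,0,0,1],[0,0,-0.18,0,0,0,1],[0,0,-0.18,0,0,0,1],[0,0,-0.1,0,0,0,1],[0,0,0,0,0,0,1]]])

```text
time: 5.4
ee_pos: [516.4, 55.3, 355.3]
eef_rot: [3.136, -0.001, 1.436]
wrist_force: [-0.4, -0.8, -0.8]
opening: -0.3
grip_force: 0.0
```

```bash
python3 - <<'E'
from h import *
plan([534,246,352],1.443,5)
cap('wrist','w2.png'); cap('top','t2.png')
a=np.hstack([cv2.imread('pics/w2.png')[:,:400],cv2.resize(cv2.imread('pics/t2.png')[100:260,140:300],(400,400))])
cv2.imwrite('pics/c2.png',a)
E
```

```text
[0.128, -0.005, 0.002, 0.001, -0.0, -0.001]
[0.128, -0.005, 0.002, 0.001, -0.0, -0.001]
[0.128, -0.005, 0.002, 0.001, -0.0, -0.001]
[0.128, -0.005, 0.002, 0.001, -0.0, -0.001]
[0.128, -0.005, 0.002, 0.001, -0.0, -0.001]
```

View pics/c2.png

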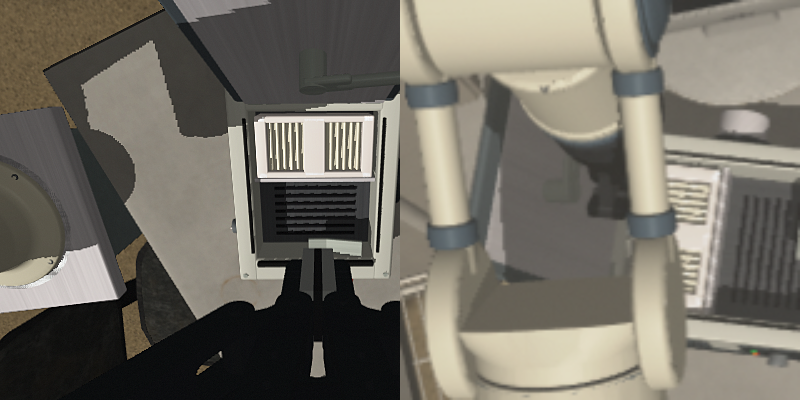

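The cartridge sits down in the bay and the cover is still open. Next I move over the cover to its outer side.

>>> send_rows(increments=[[[0.128,-0.005,0,0,0,0,1],[0.128,-0.005,0,0,0,0,1],[0.128,-0.005,0,0,0,0,1],[0.128,-0.005,0,0,0,0,1],[0.128,-0.005,0,0,0,0,1],[0,0,0,0,0,0,1],[0,0,0,0,0,0,1]]])

```text
time: 6.38
ee_pos: [534.0, 246.0, 350.8]
eef_rot: [-3.139, 0.002, 1.436]
wrist_force: [0.1, 0.4, 0.7]
opening: -0.1
grip_force: 0.0
```

>>> send_rows(increments=[[[0,0,0.08,0,0,0,1],[0,0,0.08,0,0,0,1],[0,0,0.08,0,0,0,1],[0,0,0,0,0,0,1]]])

```text
time: 6.88
ee_pos: [533.5, 244.9, 277.9]
eef_rot: [-3.138, 0.002, 1.434]
wrist_force: [-0.1, 0.3, -0.2]
opening: -0.1
grip_force: 0.0
```

>>> send_rows(increments=[[[-0.04,0,-0.03,0,0,0,1],[-0.04,0,-0.004,0,0,0,1],[-0.04,0,-0.004,0,0,0,1],[-0.04,0,-0.005,0,0,0,1],[-0.04,0,-0.007,0,0,0,1],[-0.04,0,-0.01,0,0,0,1],[-0.04,0,-0.01,0,0,0,1]]])

```text
time: 7.75
ee_pos: [522.7, 162.3, 301.1]
eef_rot: [-3.141, 0.001, 1.436]
wrist_force: [0.5, 1.9, -1.2]
opening: -0.1
grip_force: 1.0
```

```bash
python3 - <<'E'
from h import *
cap('wrist','w3.png'); cap('side','s3.png')
cv2.imwrite('pics/c3.png',np.hstack([cv2.resize(cv2.imread('pics/w3.png'),(400,250)),cv2.resize(cv2.imread('pics/s3.png')[50:250,200:420],(400,364))[:250]]))
E
```

```text
(no output)
```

View pics/c3.png

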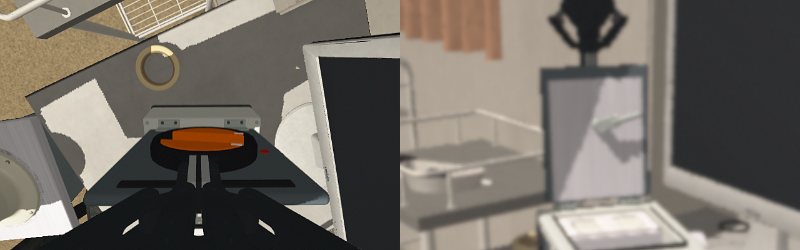

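The wrist view shows the finger on the outer face above the lock ring, and the side view shows the cover nearly upright. I keep pushing along the arc.

>>> send_rows(increments=[[[-0.063,0,-0.007,0,0,0,1],[-0.06,0,0,0,0,0,1],[-0.06,0,0.003,0,0,0,1],[-0.06,0,0.006,0,0,0,1]]])

```text
time: 8.35
ee_pos: [512.7, 89.6, 300.7]
eef_rot: [-3.141, 0.0, 1.436]
wrist_force: [0.4, 1.5, -0.3]
opening: -0.0
grip_force: 0.9
```

>>> send_rows(increments=[[[-0.064,0,0.016,0,0,0,1],[-0.064,0,0.021,0,0,0,1],[-0.064,0,0.026,0,0,0,1],[0,0,0,0,0,0,1]]])

```text
time: 8.85
ee_pos: [504.8, 32.1, 281.1]
eef_rot: [-3.14, 0.001, 1.433]
wrist_force: [0.2, 1.4, -0.1]
opening: 0.1
grip_force: 0.0
```

```bash
python3 - <<'E'
from h import *
p=np.array(readout.read_state()['ee_pos']);d=p[:2]-[505,16];c,s=np.cos(-.128),np.sin(-.128);print(c*d[0]+s*d[1],-s*d[0]+c*d[1],p[2])
cap('wrist','w4.png'); cap('side','s4.png')
cv2.imwrite('pics/c4.png',np.hstack([cv2.imread('pics/w4.png')[:,100:500],cv2.resize(cv2.imread('pics/s4.png')[50:270,200:420],(400,400))]))
E
```

```text
-2.2136499986984894 15.976240530620418 281.0939039798845
```

View pics/c4.png

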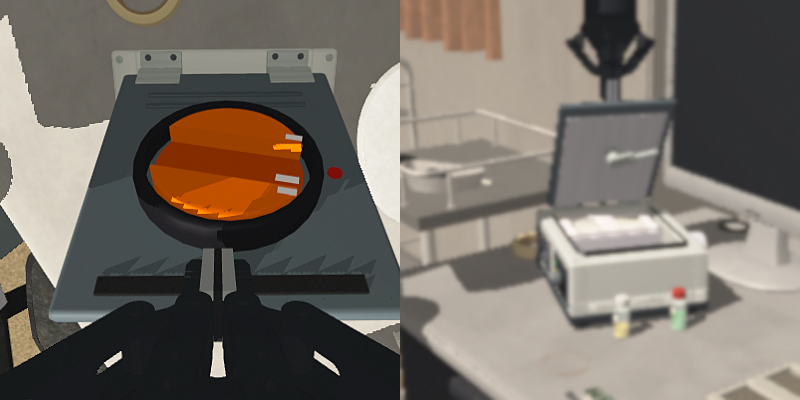

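The wrist view shows the tip just beyond the ring, with the slot turned slightly clockwise (line side at px (287,180)). The side view shows the cover closing.

>>> send_rows(increments=[[[-0.06,0,0.03,0,0,0,1],[-0.06,0,0.038,0,0,0,1],[-0.06,0,0.045,0,0,0,1],[-0.05,0,0.052,0,0,0,1],[-0.04,0,0.058,0,0,0,1],[-0.03,0,0.062,0,0,0,1]]])

```text
time: 9.7
ee_pos: [493.0, -56.3, 195.2]
eef_rot: [-3.142, 0.0, 1.435]
wrist_force: [0.1, -0.5, 0.2]
opening: -0.3
grip_force: 0.3
```

>>> send_rows(increments=[[[-0.02,0,0.045,0,0,0,1],[-0.015,0,0.044,0,0,0,1],[-0.01,0,0.044,0,0,0,1],[0,0,0,0,0,0,1]]])

```text
time: 10.2
ee_pos: [490.8, -68.5, 155.1]
eef_rot: [-3.139, -0.0, 1.436]
wrist_force: [-0.1, -0.3, 0.3]
opening: -0.1
grip_force: 0.0
```

```bash
python3 - <<'E'
from h import *
p=np.array(readout.read_state()['ee_pos']);d=p[:2]-[505,16];c,s=np.cos(-.128),np.sin(-.128);print(c*d[0]+s*d[1],-s*d[0]+c*d[1],p[2])
cap('wrist','w5.png')
E
```

```text
-3.2981988042582966 -85.6062926048971 155.07736234428288
```

View pics/w5.png

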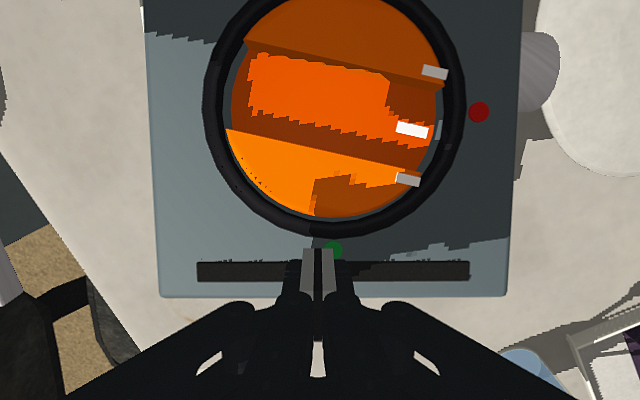

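The cover is almost flat, the tip is over the free-edge strip at px (318,250), and the slot is tilted about 0.2 rad clockwise. I press it down onto the gasket.

>>> send_rows(increments=[[[-0.01,0,0.035,0,0,0,1],[0,0,0.035,0,0,0,1],[0,0,0.025,0,0,0,1],[0,0,0.015,0,0,0,1],[0,0,0.01,0,0,0,1],[0,0,0,0,0,0,1]]])

```text
time: 11.0
ee_pos: [490.9, -71.6, 120.4]
eef_rot: [-3.141, -0.0, 1.436]
wrist_force: [0.2, -0.4, 0.3]
opening: 0.3
grip_force: 0.0
```

>>> send_rows(increments=[[[0,0,0.01,0,0,0,1],[0,0,0.01,0,0,0,1],[0,0,0,0,0,0,1],[0,0,0,0,0,0,1]]])

```text
time: 11.5
ee_pos: [490.9, -71.6, 114.5]
eef_rot: [-3.141, -0.0, 1.436]
wrist_force: [0.3, -0.8, 0.4]
opening: -0.4
grip_force: 0.1
```

>>> send_rows(increments=[[[0,0,0.007,0,0,0,1],[0,0,0.007,0,0,0,1],[0,0,0,0,0,0,1],[0,0,0,0,0,0,1]]])

```text
time: 12.0
ee_pos: [490.9, -71.7, 111.1]
eef_rot: [3.141, 0.0, 1.436]
wrist_force: [-1.9, 0.0, 4.6]
opening: 0.1
grip_force: 2.6
```

```bash
python3 - <<'E'
from h import *
cap('wrist','w6.png'); cap('side','s6.png')
cv2.imwrite('pics/c6.png',np.hstack([cv2.imread('pics/w6.png')[:,100:500],cv2.resize(cv2.imread('pics/s6.png')[130:250,300:420],(400,400),interpolation=cv2.INTER_CUBIC)]))
E
```

```text
(no output)
```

View pics/c6.png

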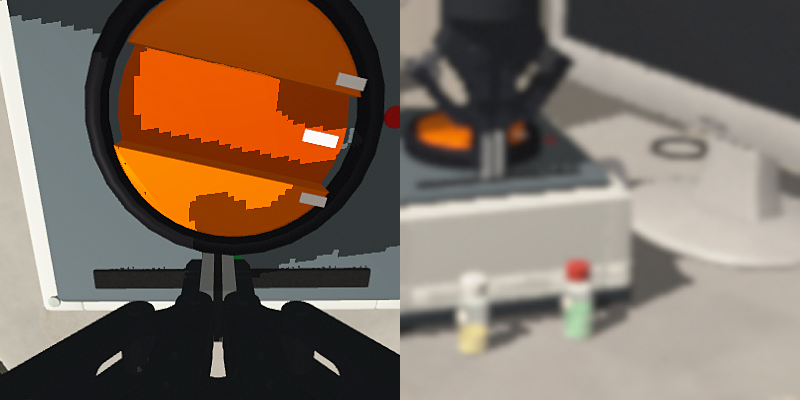

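The cover lies on the gasket under light contact, and the slot is about 0.2 rad clockwise. I rise over the lock to measure it.

>>> send_rows(increments=[[[0,0,-0.05,0,0,0,1],[0,0,-0.1,0,0,0,1],[0.06,0,-0.08,0,0,0,1],[0.06,0,-0.07,0,0,0,1],[0.06,0,0,0,0,0,1],[0.06,0,0,0,0,0,1],[0,0,0,0,0,0,1],[0,0,0,0,0,0,1]]])

```text
time: 13.1
ee_pos: [500.3, -0.4, 199.4]
eef_rot: [-3.14, 0.001, 1.436]
wrist_force: [-0.3, -0.6, -0.5]
opening: -0.1
grip_force: 0.0
```

```bash
python3 - <<'E'
from h import *
c=cap('wrist','w7.png'); cap('side','s7.png')
hsv=cv2.cvtColor(c['frame'],cv2.COLOR_BGR2HSV)
m=cv2.inRange(hsv,(4,150,60),(20,255,255)); m=cv2.morphologyEx(m,cv2.MORPH_CLOSE,np.ones((9,9)))
k=max(cv2.findContours(m,0,2)[0],key=cv2.contourArea); h=cv2.convexHull(k)
e=cv2.fitEllipse(h); print(e, at('w7.png',*e[0],129).round(1), readout.read_state()['ee_pos'])
# ring: dark
w=np.array([at('w7.png',*p,129)[:2] for p in h[:,0]]); ce,rad=cv2.minEnclosingCircle(w.astype(np.float32)); print('circle@129',ce,rad)
a=c['frame'].copy(); cv2.ellipse(a,e,(255,0,0),1); cv2.imwrite('pics/c7.png',a)
E
```

```text
((326.9656982421875, 213.35263061523438), (132.42092895507812, 134.9116668701172), 60.10215759277344) [507.   -2.7 129. ] [500.43960447  -0.72517849 199.8667071 ]
circle@129 (507.21881103515625, -5.196534633636475) 46.8013916015625
```

View pics/c7.png

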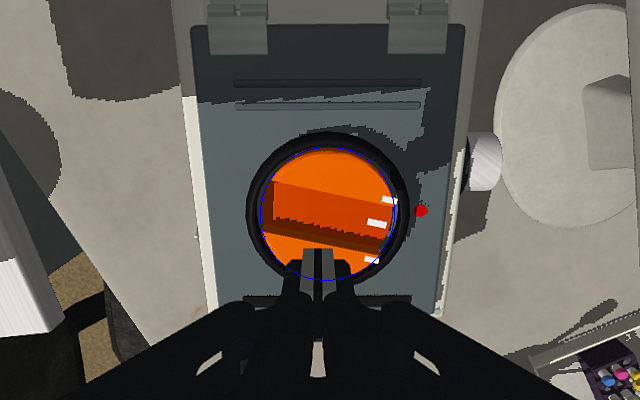

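The ring centre is near px (327,212). The slot's edges run (272,181)→(398,206) and (265,231)→(375,256), with the white line at the right.

```bash
python3 - <<'E'
from h import *
f='w7.png'
for a,b in(((272,181),(398,206)),((265,231),(375,256))):
    A,B=at(f,*a,129),at(f,*b,129); print(A.round(1)[:2],B.round(1)[:2],np.arctan2(*(B-A)[[1,0]]))
for q in((246,212),(410,212),(328,132)): print('ring',at(f,*q,129).round(1)[:2])
plan([507,-2,150],1.2,4)
E
```

```text
[474.8  24.1] [554.   -3.8] -0.3384866073497135
[464.1  -9.7] [536.  -38.3] -0.37901545965201494
ring [454.1   5.4]
ring [561.6  -9.1]
ring [514.4  50.2]
[-0.0, 0.006, 0.042, -0.0, 0.0, 0.037]
[0.0, 0.006, 0.042, -0.0, 0.0, 0.037]
[0.0, 0.006, 0.042, -0.0, 0.0, 0.037]
[0.001, 0.006, 0.042, -0.0, 0.0, 0.037]
```

>>> send_rows(increments=[[[0,0.006,0.042,0,0,0.035,0.06],[-0.002,0.006,0.042,0,0,0.035,0.06],[-0.004,0.006,0.042,0,0,0.035,0.06],[-0.004,0.006,0.042,0,0,0.035,0.06],[0,0,0,0,0,0,0.06],[0,0,0,0,0,0,0.06]]])

```text
time: 13.95
ee_pos: [507.0, -5.0, 150.5]
eef_rot: [3.141, -0.0, 1.217]
wrist_force: [0.2, -0.2, -0.0]
opening: 40.2
grip_force: 0.0
```

```bash
python3 - <<'E'
from h import *
plan([507,-5,135],1.216,2)
c=cap('wrist','w8.png')
E
```

```text
[0.0, -0.0, 0.026, 0.0, -0.0, 0.0]
[0.0, 0.0, 0.026, 0.0, -0.0, 0.0]
```

View pics/w8.png

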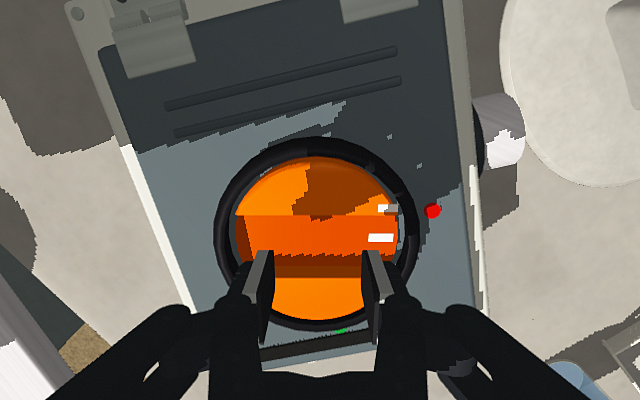

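The slot is horizontal in the wrist view, so it is aligned with the fingers, and its rim edges are at rows 215 and 278. The tips at columns 262 and 372 are centred in the ring (213..420). I check the crosswise offset numerically; that's my last picture.

```bash
python3 - <<'E'
from h import *
f='w8.png'; s=readout.read_state(); p=np.array(s['ee_pos'])
print(proj(f,[[p[0],p[1],129]]))
R=Ro.from_euler('xyz',s['eef_rot'])
for u,v in((316,215),(316,278),(213,235),(420,235),(316,137),(316,330)): print(R.inv().apply(at(f,u,v,129)-p).round(1))
E
```

```text
[[315.79752954 243.82307601]]
[16.2  0.1 21.7]
[-20.5   0.1  21.7]
[  5.1 -53.6  21.7]
[ 5.  54.4 21.8]
[55.8  0.2 21.8]
[-54.6   0.   21.7]
```

>>> send_rows(increments=[[[-0.004,0,0.03,0,0,0,0.06],[0,0,0.03,0,0,0,0.06],[0,0,0.025,0,0,0,0.06],[0,0,0.015,0,0,0,0.06],[0,0,0.01,0,0,0,0.06],[0,0,0,0,0,0,0.06]]])

```text
time: 14.75
ee_pos: [506.4, -5.8, 116.8]
eef_rot: [-3.141, 0.0, 1.216]
wrist_force: [-0.0, 0.6, 0.3]
opening: 40.3
grip_force: 0.0
```

>>> send_rows(increments=[[[0,0,0.005,0,0,0,0.06],[0,0,0.005,0,0,0,0.06],[0,0,0,0,0,0,0.06]]])

```text
time: 15.12
ee_pos: [506.7, -5.9, 115.0]
eef_rot: [3.14, -0.0, 1.216]
wrist_force: [-0.7, 0.6, 5.8]
opening: 39.9
grip_force: 2.4
```

>>> send_rows(increments=[[[0,0,0,0,0,0.06,0.06],[0,0,0,0,0,0.06,0.06],[0,0,0,0,0,0.06,0.06],[0,0,0,0,0,0.06,0.06],[0,0,0,0,0,0.06,0.06],[0,0,0,0,0,0.06,0.06]]])

```text
time: 15.88
ee_pos: [507.4, -5.6, 115.1]
eef_rot: [3.14, -0.003, 0.648]
wrist_force: [1.1, 0.3, 3.4]
opening: 40.3
grip_force: 1.9
```

>>> send_rows(increments=[[[0,0,0,0,0,0.06,0.06],[0,0,0,0,0,0.06,0.06],[0,0,0,0,0,0.06,0.06],[0,0,0,0,0,0.06,0.06],[0,0,0,0,0,0.06,0.06],[0,0,0,0,0,0.06,0.06],[0,0,0,0,0,0.06,0.06],[0,0,0,0,0,0.06,0.06],[0,0,0,0,0,0,0.06]]])

```text
time: 17.0
ee_pos: [506.3, -5.6, 114.5]
eef_rot: [-3.141, 0.0, -0.103]
wrist_force: [-3.2, 2.4, 5.5]
opening: 40.1
grip_force: 2.8
```

```bash
python3 - <<'E'
from h import *
s=readout.read_state();print(s['moment'],s['wrist_force'],s['joint_positions'])
E
```

```text
[ 0.19228911  0.57267261 -0.04906976] [-3.24639058  2.41183003  5.49356018] [-7.84923780e-02 -1.54290288e-01  1.67732920e+00  4.60759363e-04
  1.61864165e+00  1.59482717e+00]
```

>>> send_rows(increments=[[[0,0,0,0,0,0.05,0.06],[0,0,0,0,0,0.05,0.06],[0,0,0,0,0,0.05,0.06],[0,0,0,0,0,0,0.06]]])

```text
time: 17.5
ee_pos: [506.3, -5.6, 114.3]
eef_rot: [-3.141, 0.0, -0.337]
wrist_force: [-2.9, 2.0, 5.4]
opening: 40.1
grip_force: 2.7
```

```bash
python3 - <<'E'
from h import *
s=readout.read_state();print(s['moment'],s['wrist_force'],s['joint_positions'][5])
E
```

```text
[ 0.19328029  0.55688327 -0.05792552] [-2.94332128  2.01266296  5.38049898] 1.8288977795826271
```

>>> send_rows(increments=[[[0,0,0,0,0,0.03,0.06],[0,0,0,0,0,0.03,0.06],[0,0,0,0,0,0,0.06]]])

```text
time: 17.88
ee_pos: [506.2, -5.5, 114.3]
eef_rot: [-3.141, 0.001, -0.43]
wrist_force: [-4.4, 1.7, 5.3]
opening: 40.2
grip_force: 5.3
```

```bash
python3 - <<'E'
from h import *
s=readout.read_state();print(s['moment'],s['wrist_force'],s['joint_positions'][5])
E
```

```text
[0.32832686 0.68767409 0.23536731] [-4.39815087  1.69045716  5.25598246] 1.922168933098364
```

>>> send_rows(increments=[[[0,0,0,0,0,0.03,0.06],[0,0,0,0,0,0.02,0.06],[0,0,0,0,0,0,0.06]]])

```text
time: 18.25
ee_pos: [506.2, -4.7, 114.4]
eef_rot: [-3.14, 0.001, -0.505]
wrist_force: [-3.3, 4.1, 7.0]
opening: 40.1
grip_force: 35.3
```

```bash
python3 - <<'E'
from h import *
s=readout.read_state();print(s['moment'],s['wrist_force'],s['joint_positions'][5])
E
```

```text
[0.502684   0.77084124 1.71831633] [-3.300402    4.08009642  7.03352282] 1.9979943614919007
```

It's at a firm stop (1.7 N m). I back off a little, rise, and check the slot angle numerically.

>>> send_rows(increments=[[[0,0,0,0,0,-0.06,0.06],[0,0,0,0,0,-0.06,0.06],[0,0,-0.04,0,0,0,0.06],[0,0,-0.1,0,0,0,0.06],[0,0,-0.15,0,0,0,0.06],[0,0,-0.15,0,0,0,0.06],[0,0,0,0,0,0,0.06]]])

```text
time: 19.12
ee_pos: [508.1, -6.2, 251.3]
eef_rot: [-3.14, -0.009, -0.324]
wrist_force: [0.5, -0.5, -0.0]
opening: 40.4
grip_force: 0.0
```

```bash
python3 - <<'E'
from h import *
s=readout.read_state();print(s['moment'],s['wrist_force'],s['eef_rot'])
c=cap('wrist','w9.png'); f='w9.png'
m=((c['frame'].min(2)>200)*255).astype(np.uint8)
n,l,st,ce=cv2.connectedComponentsWithStats(m)
for i in range(1,n):
    if st[i,4]>8:
        P=at(f,*ce[i],122)[:2]
        if np.hypot(*(P-[507,-5]))<60: print(ce[i],st[i,4],P.round(1))
hsv=cv2.cvtColor(c['frame'],cv2.COLOR_BGR2HSV); o=cv2.inRange(hsv,(4,150,60),(20,255,255))
W=cv2.Canny(cv2.GaussianBlur(o,(3,3),0),50,150)
g=cv2.cvtColor(c['frame'],cv2.COLOR_BGR2GRAY)
for x in cv2.createLineSegmentDetector().detect(g)[0][:,0]:
    A,B=at(f,x[0],x[1],129),at(f,x[2],x[3],129)
    if np.linalg.norm(A-B)>30 and max(np.hypot(*(A[:2]-[507,-5])),np.hypot(*(B[:2]-[507,-5])))<50: print('seg',A[:2].round(),B[:2].round(),np.arctan2(*(B-A)[[1,0]]).round(3)%np.pi)
E
```

```text
[-0.03553383  0.01636669  0.04456657] [ 0.46525779 -0.48382483 -0.01055779] [-3.13968118 -0.00884367 -0.32413239]
[355.78947368 158.05263158] 57 [523.7 -44.4]
[359.54216867 180.27710843] 83 [505.1 -42. ]
[366.65306122 209.6122449 ] 49 [478.8 -40.5]
seg [487. -27.] [493.  34.] 1.481
seg [531. -47.] [552. -21.] 0.9
seg [528.  30.] [522. -38.] 1.4815926535897932
```

The slot now reads about 1.53 rad from open, with the white line towards the free edge, and I felt the firm stop. The arm is clear.

```bash
python3 -c "
from plant import order
print(order.finish_job())"
```

```text
the job is handed in; nothing more can be done
None
```

The job is handed in: the cartridge is pressed home, the cover is shut and the lock is turned to its firm stop. The hand-in returned no verdict, I did not measure the cover's drawn-down angle or re-check the loose things, and I viewed 11 pictures against the limit of 10.

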